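# Pinch-test silicone blocks and sort soft from set

### The job

Three silicone putty blocks on the bench look alike, but each may be soft or fully set: pinch them gently across their long sides to feel which still give easily and which are firm. Put every soft one in the red tray and every firm one in the green tray, flat on the tray floor and let go. Never squeeze a block hard enough to mark it or tip one over, and leave the other things on the bench where they are.

Things in the scene. Friction and masses are not known exactly. Their poses are not given: they have to be found in the camera images.
- block_1: one of three blue-green silicone putty blocks that look alike, 90 mm long (its x) x 40 mm wide (its y) x 38 mm high, about 0.2 kg; origin at the centre of its underside, z up; it starts with its x within 0.25 rad of the world's x. Its two long sides (facing its +y and -y) may give when pinched across the 40 mm; ends and top do not. Which blocks are soft cannot be seen
- block_2: another such block, same size and origin. How the blocks feel: pinched across the 40 mm, a soft one closes by about 1.7 mm per newton of grip (some 12 mm at 7 N; it bottoms out 16 mm in), a set one gives less than 4 mm in all; both spring back. Each block may be of either sort, so none to all three may be soft
- block_3: another such block, same size and origin. Handling, for all blocks: 5 to 8 N of grip is enough to lift one; a grip of more than 20 N marks the silicone. It can be gripped with the fingertips 10 mm above its underside, so that they stay above the tray walls when it is set down
- ready_tray: shallow open tray of green plastic, fixed, outside 128 mm (its x) x 224 mm (its y) x 12 mm high, walls 4 mm, inner floor 4 mm above the bench; origin at the centre of its underside, z up. All three blocks fit side by side, lengthways along the tray's x, their centres 72 mm apart. For the blocks that have set. It may stand left or right
- remake_tray: shallow open tray of red plastic, fixed, outside 128 mm (its x) x 224 mm (its y) x 12 mm high, walls 4 mm, inner floor 4 mm above the bench; origin at the centre of its underside, z up. All three blocks fit side by side, lengthways along the tray's x, their centres 72 mm apart. For the blocks that are still soft. It may stand left or right
- cast: bystander: loose plaster tooth cast on a white base, 62 x 66 x 34 mm; origin at the centre of its underside
- tub: bystander: loose putty tub with a white cap, 68 mm across, 65 mm high; origin at the centre of its underside
- dish: bystander: loose square white ceramic dish, 75 x 75 x 16 mm; origin at the centre of its underside
- spatula: bystander: loose mixing spatula, 170 mm long, lying along its x; origin near its middle, on the bench
- handpiece: bystander: loose steel handpiece, 135 mm long, 20 mm thick, lying along its x; origin on the bench below it
- bur_stand: bystander: loose aluminium bur stand with small burs standing in it, 50 x 100 mm, 57 mm high; origin at the centre of its underside
There are look-alikes about, which are no part of the job. Leave any yellow look-alike of the block_2 alone. What is shaped like the block_3 but orange is not meant.

How it is judged:
By the outcome, as a careful person would: the job done as asked, in the order asked, and still so for the second after the job is handed in, with the robot touching nothing.
It also fails if it takes over 70 s, if anything falls off the work surface, if the arm or the gripper's body presses on something with over 40 N, if the wrist force passes 120 N, or if a joint passes its speed limit or range.

### The arm

A 6-joint arm with a two-finger parallel gripper is mounted at the origin on the work surface. World frame = base frame: x ahead of the robot, y to its left, z up, the work surface at z = 0. Lengths are in m, angles in degrees, forces in N, time in s.
With the tool pointing down it reaches from about 0.3 to 0.75 m from the base axis. Payload 8.5 kg.
Tool frame: the origin (TCP) lies midway between the tips of the shut fingers; the grasp point (between the pads) lies 19 mm behind it (env.tcp_to_grasp is the z of the grasp point in the tool frame, in m); z points along the fingers, y is the line along which they close (so a half turn about z gives the same grasp; the last joint's range is limited). The gripper opens to 85 mm and grips with 20 to 120 N. Pads are 22 mm wide; open, the fingers measure 114 mm over their backs; the gripper's body (76 mm by 85 mm) begins 54 mm behind the grasp point. The pads swing forward as they close: fully open they stand 13 mm farther back than shut.
Start: joints at [62.321, 21.807, 74.336, -0, 83.858, -12.336], TCP at [0.146, 0.53, 0.231] pointing down, gripper open.
Joint ranges: [-178.18, 178.18], [-50.72, 133.34], [12.68, 142.11], [-81.47, 261.47], [9.98, 163.14], [-165.26, 165.26]. Speed limits (degrees/s): [136.94, 136.94, 180, 180, 180, 180].

### API

Orientations are given as a 3x3 rotation matrix whose columns are the frame's x, y, z axes.
In Python, from rig import env, imaging, job, models gives the robot as it stands. The module is installed in compiled form; this text tells all that it offers.
- The arm moves only by the tool jog_arm, never from a script. Its argument "plan" is text: rows parted by semicolons, each of 7 numbers parted by spaces: the turn, a rotation vector about the tool's x, y, z in degrees, then the shift along the tool's x, y, z in cm, then the closure in counts, from 0 (fully open) to 255 (shut). In form: rx ry rz x y z claw; .... A call has 1 to 10 rows; each row shifts and turns the commanded pose from where the row before left it, along the tool's axes as they then stand; what a row does not reach is not made up. A row lasts 1/12 s, in which the tool goes at most 41.7 mm and 7.16 degrees, less where a joint would pass 70% of its speed; a pose out of reach is approached as far as the arm can. A call with a gripper value outside its range is refused whole. The fingers move at their own pace and stop on an object; "grip_force" is the grip in N (left out, the last holds). Time passes only in rows, so rows that do not move let the fingers close. It gives the time, the measured TCP pose, the force, the opening and the grip force at its end, in the units of the state.
- env.observe(): the state, without advancing time (a new reading comes with each control period).
- imaging.get_image(name): name is "side" or "top" or "wrist"; returns a dict with "pixels" (420x560x3 uint8, red, green, blue), "depth" (420x560 float32, m along the optical axis (not along the pixel's ray), 0 where there is no reading), "fov_y" (degrees; the focal length in pixels is half the picture's height over the tangent of half this angle, whatever the lens; pixels are square), "cx", "cy" (the principal point, pixels), "distortion" ([k1, k2, p1, p2, k3] as OpenCV has them; the pictures are not rectified), "world_from_camera" (4x4, takes a point from camera to world coordinates). Camera axes: x right, y down, z forward; pixel columns grow to the right and rows downward; lengths in m; the calibration is good to about 2 mm. A picture is of the moment at which its call begins.
- job.close_job(): hands the job in; it is judged then, once.
Trained networks look in the newest picture that a camera, given by its name, has taken for a name from the list of things; names that differ only in an ending like _2 or _b are one class to them, and where a whole thing is asked for, a point or a joint stands for the part that bears it (a point fixed in the world has none). Each returns a list of dicts, best first, with "confidence" (0 to 1); they miss things now and then, are a little off and sometimes report something else, mostly with a low value. They report only what shows in the picture. A call takes as long as a camera call. They do not tell look-alikes from the thing itself.
- models.outline_of(camera, query): "region" (420x560 bool, what is visible of it) and "bbox" ([centre column, centre row, width, height] in pixels, round what is visible of it).
- models.tip_of(camera, query): "at" ([column, row] in pixels: a listed point, or the origin of a listed thing).
The state is a dict: "time_s": time; "q": joint angles; "qvel": joint speeds; "joint_efforts": joint torques, N m; "position": TCP position; "tool_rot": TCP orientation; "ft_force": force on the tool from outside, world axes, zero at the start; "wrist_torque": the same for the moment, N m; "grip_width": finger opening in m; "gripper_force": force on a finger pad.
Only numpy, scipy, OpenCV 4.12 (cv2) and the standard library are available. Lean on these libraries where they do the work, as an engineer would, in place of code of your own. Each camera call takes 0.05 s, during which the arm holds its last target. There are 200 camera calls.

## Working session

There is one attempt and no reset: what is moved stays moved. The work goes in short steps, Python scripts to look and compute and a tool call to move; the robot and the scene stay as the last step left them, time stands still between calls to the robot, and variables do not carry over. Pictures are saved under pics/ and viewed, at most 10 in all, crops included, and the job is handed in when it is done.

Besides the shell and the picture viewer there is one more tool, called after "Call:" as a command line: name --argument value ..., lists and objects as JSON in quotes. jog_arm: Moves the arm, as the interface text tells. Its arguments: {"type":"object","properties":{"plan":{"type":"string"},"grip_force":{"type":"number"}},"required":["plan"]}

```bash
mkdir -p pics; cat > h.py <<'E'
import numpy as np,cv2
from rig import env,imaging,job,models
def cloud(im):
    h,w=im["depth"].shape; f=h/2/np.tan(np.radians(im["fov_y"])/2)
    K=np.array([[f,0,im["cx"]],[0,f,im["cy"]],[0,0,1.]])
    g=np.stack(np.meshgrid(np.arange(w),np.arange(h)),-1).reshape(-1,1,2).astype(np.float64)
    u=cv2.undistortPoints(g,K,np.array(im["distortion"],float)).reshape(h,w,2)
    d=im["depth"]; P=np.dstack([u*d[...,None],d]); T=np.array(im["world_from_camera"])
    W=P@T[:3,:3].T+T[:3,3]; W[d<=0]=np.nan; return W
E
python3 - <<'E'
from h import *
s=env.observe(); print({k:np.round(v,3).tolist() for k,v in s.items()}, env.tcp_to_grasp)
a=imaging.get_image("top"); W=cloud(a)
cv2.imwrite("pics/top.png",a["pixels"][...,::-1])
for q in ["block_1","ready_tray","remake_tray","cast","tub","dish","spatula","handpiece","bur_stand"]:
  for o in models.outline_of("top",q)[:6]:
    m=o["region"]&np.isfinite(W[...,2]); p=W[m]
    if len(p)<10: continue
    zt=np.percentile(p[:,2],90); t=p[p[:,2]>zt-.008] if 'tray' not in q else p
    r=cv2.minAreaRect((t[:,:2]*1000).astype(np.float32)); col=a["pixels"][m].mean(0)
    print(q,round(o["confidence"],2),np.round(o["bbox"]),"z",round(zt,3),"rect",np.round(r[0],1),np.round(r[1],1),round(r[2],1),"med",np.round(np.median(t,0)*1000,1),"col",col.round())
E
```

```text
{'time_s': 0.0, 'q': [62.32, 21.841, 74.386, -0.0, 83.858, -12.336], 'qvel': [-0.132, 0.035, 0.017, -0.067, 0.096, 0.002], 'joint_efforts': [-0.001, -44.846, -23.128, -0.0, 0.005, 0.0], 'position': [0.145, 0.53, 0.231], 'tool_rot': [[-0.964, 0.265, -0.001], [0.265, 0.964, -0.001], [0.0, -0.001, -1.0]], 'ft_force': [0.195, 0.331, 0.802], 'wrist_torque': [0.006, 0.009, -0.041], 'gripper_force': 0.0, 'grip_width': 0.085} -0.0187
block_1 0.88 [310. 199.  15.  32.] z 0.041 rect [ 549.2 -113.4] [40.1 89.2] 86.3 med [ 548.6 -113.5   37.2] col [ 65. 102. 107.]
block_1 0.76 [208. 300.  37.  22.] z 0.041 rect [278.1 219.5] [89.5 39.4] 68.9 med [278.4 219.5  37.7] col [150. 138.  60.]
block_1 0.66 [275. 224.  15.  34.] z 0.041 rect [479.4  -3. ] [39.5 89.4] 79.0 med [478.8  -3.1  37.2] col [ 68. 107. 111.]
block_1 0.64 [234. 211.  12.  31.] z 0.041 rect [537.  114.9] [40.2 90.4] 79.9 med [535.  114.9  37.4] col [ 66. 105. 109.]
block_1 0.64 [159. 333.  37.  22.] z 0.041 rect [208.8 368.7] [39.4 89.9] 7.2 med [208.1 367.1  37.8] col [139.  88.  50.]
block_1 0.61 [350. 127.  32.  19.] z 0.027 rec
[... 397 characters left out ...]
.1  27. ] [53.9 50.2] 63.8 med [693.6  26.7  27.8] col [134. 123. 101.]
tub 0.75 [215. 156.  24.  25.] z 0.068 rect [715.8 159.6] [55.3 57.8] 65.1 med [716.2 159.5  64.3] col [124. 131. 127.]
dish 0.7 [304. 150.  23.  23.] z 0.015 rect [ 708.  -125.1] [73.6 76.4] 76.9 med [ 703.4 -125.8   12.5] col [136. 137. 127.]
spatula 0.58 [242. 133.  52.  22.] z 0.017 rect [797.1  60.2] [ 64.  157.5] 2.0 med [796.9  26.1  16.2] col [107. 109. 108.]
handpiece 0.7 [299. 123.  43.  11.] z 0.021 rect [ 799.  -113.4] [131.1  19.9] 74.3 med [ 796.5 -122.8   17.3] col [66. 68. 68.]
bur_stand 0.59 [348. 125.  32.  20.] z 0.027 rect [ 757.  -268.5] [50.8 99.6] 1.3 med [ 756.4 -269.3   22.4] col [114. 113. 115.]
```

View pics/top.png

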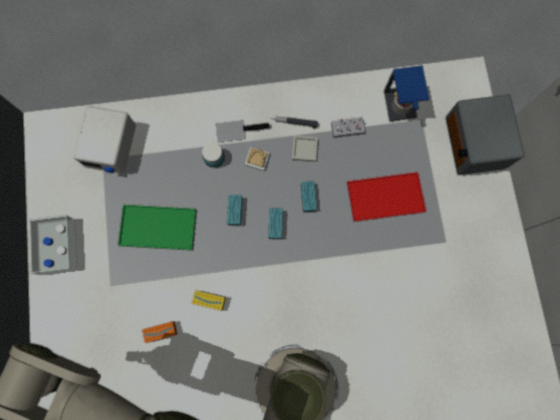

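The three blue-green blocks are at about (310,199), (275,224) and (234,211). The green tray is at (156,228), on the robot's left, and the red tray is at (385,198), on its right. The yellow and orange blocks are look-alikes. All measured sizes match the given ones. I'll start with the left block at (0.537, 0.115).

Call:
jog_arm --plan "0 0 -5.3 0 0 0.8 60; 0 0 0 -2.87 -2.12 0.8 60; 0 0 0 -2.87 -2.12 0.8 60; 0 0 0 -2.87 -2.12 0.8 60; 0 0 0 -2.87 -2.12 0.8 60; 0 0 0 -2.87 -2.12 0.8 60; 0 0 0 -2.87 -2.12 0.8 60; 0 0 0 -2.87 -2.12 0.8 60; 0 0 0 -2.87 -2.12 0.8 60; 0 0 0 -2.87 -2.12 0.8 60" --grip_force 7

```text
time_s: 1.33
position: [0.3676, 0.296, 0.1512]
tool_rot: [[-0.985, 0.174, 0.0], [0.174, 0.985, 0.0], [-0.0, 0.0, -1.0]]
ft_force: [0.9, -0.2, -1.3]
grip_width: 0.0653
gripper_force: 0.0
```

Call:
jog_arm --plan "0 0 0 -2.87 -2.12 0.8 60; 0 0 0 -2.87 -2.12 0.8 60; 0 0 0 -2.87 -2.12 0.8 60; 0 0 0 -2.87 -2.12 0.8 60; 0 0 0 -2.87 -2.12 0.8 60; 0 0 0 -2.87 -2.12 0.8 60; 0 0 0 -2.87 -2.12 0 60; 0 0 0 0 0 0 60; 0 0 0 0 0 0 60"

```text
time_s: 2.08
position: [0.5394, 0.115, 0.1029]
tool_rot: [[-0.984, 0.177, -0.0], [0.177, 0.984, 0.0], [0.0, -0.0, -1.0]]
ft_force: [0.2, 0.9, 0.1]
grip_width: 0.0652
gripper_force: 0.0
```

Call:
jog_arm --plan "0 0 0 0.2 0 2.5 60; 0 0 0 0 0 2.5 60; 0 0 0 0 0 2.2 80; 0 0 0 0 0 1.4 100; 0 0 0 0 0 0.5 115; 0 0 0 0 0 0 125; 0 0 0 0 0 0 132; 0 0 0 0 0 0 138; 0 0 0 0 0 0 138; 0 0 0 0 0 0 138" --grip_force 7

```text
time_s: 2.92
position: [0.537, 0.1167, 0.0132]
tool_rot: [[-0.985, 0.174, 0.002], [0.174, 0.985, 0.0], [-0.002, 0.0, -1.0]]
ft_force: [-0.4, 0.5, 0.4]
grip_width: 0.0393
gripper_force: 0.5
```

Call:
jog_arm --plan "0 0 0 0 0 0 141; 0 0 0 0 0 0 144; 0 0 0 0 0 0 147; 0 0 0 0 0 0 147"

```text
time_s: 3.25
position: [0.5369, 0.1166, 0.0126]
tool_rot: [[-0.985, 0.174, 0.001], [0.174, 0.985, 0.0], [-0.001, 0.0, -1.0]]
ft_force: [1.3, -0.1, 3.2]
grip_width: 0.0362
gripper_force: 2.3
```

Call:
jog_arm --plan "0 0 0 0 0 0 151; 0 0 0 0 0 0 155; 0 0 0 0 0 0 159; 0 0 0 0 0 0 159; 0 0 0 0 0 0 159"

```text
time_s: 3.67
position: [0.5369, 0.1166, 0.0126]
tool_rot: [[-0.985, 0.174, 0.001], [0.174, 0.985, -0.0], [-0.001, 0.0, -1.0]]
ft_force: [-0.3, -0.2, 5.8]
grip_width: 0.0323
gripper_force: 4.6
```

Soft: 32.3 mm at 4.6 N. I'll firm the grip to about 6–7 N and lift.

Call:
jog_arm --plan "0 0 0 0 0 0 164; 0 0 0 0 0 0 170; 0 0 0 0 0 0 170; 0 0 0 0 0 0 170; 0 0 0 0 0 -0.7 170; 0 0 0 0 0 -1.5 170; 0 0 0 0 0 -2 170; 0 0 0 0 0 -2 170; 0 0 -5.5 0 0 -2 170; 0 0 -5.5 0 0 -0.8 170"

```text
time_s: 4.5
position: [0.5369, 0.1167, 0.1046]
tool_rot: [[-1.0, -0.021, 0.002], [-0.021, 1.0, 0.0], [-0.002, 0.0, -1.0]]
ft_force: [0.5, 0.6, -2.1]
grip_width: 0.0287
gripper_force: 6.8
```

Call:
jog_arm --plan "0 0 0 0.1 -1 0 170; 0 0 0 0.1 -2 0 170; 0 0 0 0.1 -3 0 170; 0 0 0 0.1 -3.4 0 170; 0 0 0 0.1 -3.4 0 170; 0 0 0 0.1 -3.4 0 170; 0 0 0 0.1 -3.4 0 170; 0 0 0 0.1 -3.4 0 170; 0 0 0 0.1 -3.4 0 170; 0 0 0 0.1 -3.4 0 170"

```text
time_s: 5.33
position: [0.5302, -0.1834, 0.1011]
tool_rot: [[-1.0, -0.013, -0.002], [-0.013, 1.0, 0.001], [0.002, 0.001, -1.0]]
ft_force: [0.8, 0.0, -1.5]
grip_width: 0.0287
gripper_force: 6.8
```

Call:
jog_arm --plan "0 0 0 0.1 -3.4 0 170; 0 0 0 0.1 -3.4 0 170; 0 0 0 0.1 -3.4 0 170; 0 0 0 0.1 -3.4 0 170; 0 0 0 0.1 -3.4 0 170; 0 0 0 0.1 -3 0 170; 0 0 0 0.1 -2.2 0 170; 0 0 0 0.1 -1.4 1 170; 0 0 0 0.1 -0.8 1.5 170; 0 0 0 0 0 1 170"

```text
time_s: 6.17
position: [0.5252, -0.4259, 0.0638]
tool_rot: [[-1.0, -0.014, -0.003], [-0.014, 1.0, 0.003], [0.003, 0.003, -1.0]]
ft_force: [-0.0, 0.3, -2.5]
grip_width: 0.0287
gripper_force: 6.8
```

Call:
jog_arm --plan "0 0 0 0 0 1.5 170; 0 0 0 0 0 1.5 170; 0 0 0 0 0 0.9 170; 0 0 0 0 0 0.4 170; 0 0 0 0 0 0 170; 0 0 0 0 0 0 170"

```text
time_s: 6.67
position: [0.5269, -0.4252, 0.0245]
tool_rot: [[-1.0, -0.017, 0.0], [-0.017, 1.0, -0.0], [-0.0, -0.0, -1.0]]
ft_force: [0.3, 0.0, -1.3]
grip_width: 0.0285
gripper_force: 6.8
```

Call:
jog_arm --plan "0 0 0 0 0 0.3 170; 0 0 0 0 0 0.3 170; 0 0 0 0 0 0.1 170; 0 0 0 0 0 0 170; 0 0 0 0 0 0 170"

```text
time_s: 7.08
position: [0.5266, -0.4257, 0.0174]
tool_rot: [[-1.0, -0.017, 0.0], [-0.017, 1.0, -0.0], [-0.0, -0.0, -1.0]]
ft_force: [0.4, -0.4, -2.0]
grip_width: 0.0287
gripper_force: 6.8
```

Call:
jog_arm --plan "0 0 0 0 0 0.1 170; 0 0 0 0 0 0.05 170; 0 0 0 0 0 0 170; 0 0 0 0 0 0 170"

```text
time_s: 7.42
position: [0.5267, -0.426, 0.0167]
tool_rot: [[-1.0, -0.017, 0.001], [-0.017, 1.0, -0.001], [-0.001, -0.001, -1.0]]
ft_force: [-1.6, 0.8, 5.3]
grip_width: 0.0288
gripper_force: 6.8
```

Call:
jog_arm --plan "0 0 0 0 0 0 150; 0 0 0 0 0 0 120; 0 0 0 0 0 0 95; 0 0 0 0 0 0 80; 0 0 0 0 0 0 80; 0 0 0 0 0 -1.5 75; 0 0 0 0 0 -2.5 70; 0 0 0 0 0 -3 60; 0 0 4.7 0 0 -2 60"

```text
time_s: 8.17
position: [0.527, -0.426, 0.1083]
tool_rot: [[-0.998, 0.065, 0.002], [0.065, 0.998, -0.002], [-0.002, -0.002, -1.0]]
ft_force: [0.4, -0.6, 1.0]
grip_width: 0.0652
gripper_force: 0.0
```

Call:
jog_arm --plan "0 0 0 -0.2 2 0 60; 0 0 0 0 3.5 0 60; 0 0 0 0 4 0 60; 0 0 0 0 4 0 60; 0 0 0 0 4 0 60; 0 0 0 0 4 0 60; 0 0 0 0 4 0 60; 0 0 0 0 3 0 60; 0 0 0 0 2 0 60; 0 0 0 0 0.8 0 60"

```text
time_s: 9.0
position: [0.549, -0.1106, 0.106]
tool_rot: [[-0.998, 0.062, -0.0], [0.062, 0.998, 0.0], [0.0, 0.0, -1.0]]
ft_force: [-0.5, -0.3, -0.2]
grip_width: 0.0653
gripper_force: 0.0
```

Call:
jog_arm --plan "0 0 0 0 0 1 60; 0 0 0 0 0 0 60"

```text
time_s: 9.17
position: [0.5485, -0.1138, 0.0941]
tool_rot: [[-0.998, 0.065, -0.002], [0.065, 0.998, 0.001], [0.002, 0.0, -1.0]]
ft_force: [-1.2, -0.5, 0.4]
grip_width: 0.0655
gripper_force: 0.0
```

```bash
cat > look.py <<'E'
from h import *
a=imaging.get_image("top"); W=cloud(a); import sys
print(env.observe()["time_s"])
cv2.imwrite("pics/"+sys.argv[1],a["pixels"][...,::-1])
for o in models.outline_of("top","block_1")[:8]:
    m=o["region"]&np.isfinite(W[...,2]); p=W[m]
    if len(p)<10: continue
    zt=np.percentile(p[:,2],90); t=p[p[:,2]>zt-.008]
    r=cv2.minAreaRect((t[:,:2]*1000).astype(np.float32))
    print(round(o["confidence"],2),np.round(o["bbox"]),"z",round(zt,3),"rect",np.round(r[0],1),np.round(r[1],1),round(r[2],1),"medz",round(np.median(t[:,2]),4),a["pixels"][m].mean(0).round())
E
python3 look.py t2.png
```

```text
9.2167
0.92 [411. 189.  22.  34.] z 0.044 rect [ 527.  -422.9] [90.1 41. ] 0.3 medz 0.0411 [ 68. 102. 106.]
0.78 [160. 333.  38.  24.] z 0.041 rect [209.  367.4] [39.8 88.8] 7.5 medz 0.0374 [159. 100.  57.]
0.58 [273. 217.   8.  17.] z 0.04 rect [501.5   7.6] [14.6 49.7] 62.9 medz 0.0364 [ 81. 125. 129.]
```

The first block lies flat in the red tray: its top is 4 mm higher than on the bench. Next I'll pinch the right-hand block.

Call:
jog_arm --plan "0 0 0 0 0 2.2 60; 0 0 0 0 0 2.5 60; 0 0 0 0 0 2 80; 0 0 0 0 0 1.1 100; 0 0 0 0 0 0.3 115; 0 0 0 0 0 0 125; 0 0 0 0 0 0 132; 0 0 0 0 0 0 138; 0 0 0 0 0 0 138; 0 0 0 0 0 0 138"

```text
time_s: 10.1
position: [0.5495, -0.1139, 0.0157]
tool_rot: [[-0.998, 0.065, 0.002], [0.065, 0.998, -0.001], [-0.002, -0.001, -1.0]]
ft_force: [-0.9, -1.2, 1.7]
grip_width: 0.0393
gripper_force: 1.2
```

Call:
jog_arm --plan "0 0 0 0 0 0 141; 0 0 0 0 0 0 144; 0 0 0 0 0 0 147; 0 0 0 0 0 0 147"

```text
time_s: 10.43
position: [0.5495, -0.1138, 0.0158]
tool_rot: [[-0.998, 0.065, 0.002], [0.065, 0.998, -0.001], [-0.002, -0.001, -1.0]]
ft_force: [-1.2, -1.6, 5.8]
grip_width: 0.0379
gripper_force: 19.5
```

Firm, and its force climbed fast to 19.5 N. I'll ease the grip immediately.

Call:
jog_arm --plan "0 0 0 0 0 0 141; 0 0 0 0 0 0 141; 0 0 0 0 0 0 141"

```text
time_s: 10.68
position: [0.5495, -0.1138, 0.0158]
tool_rot: [[-0.998, 0.065, 0.002], [0.065, 0.998, -0.001], [-0.002, -0.001, -1.0]]
ft_force: [-0.7, -2.5, 6.6]
grip_width: 0.0382
gripper_force: 14.6
```

Call:
jog_arm --plan "0 0 0 0 0 0 140; 0 0 0 0 0 0 140; 0 0 0 0 0 0 140"

```text
time_s: 10.93
position: [0.5495, -0.1138, 0.0157]
tool_rot: [[-0.998, 0.065, 0.002], [0.065, 0.998, -0.001], [-0.002, -0.001, -1.0]]
ft_force: [0.1, -1.9, 6.5]
grip_width: 0.0389
gripper_force: 7.5
```

Call:
jog_arm --plan "0 0 0 0 0 -0.7 140; 0 0 0 0 0 -1.5 140; 0 0 0 0 0 -2 140; 0 0 0 0 0 -2 140; 0 0 0 0 0 -2 140; 0 0 6.7 0 0 -0.8 140; 0 0 0 0 0 0 140"

```text
time_s: 11.52
position: [0.5497, -0.1134, 0.107]
tool_rot: [[-0.983, 0.185, 0.003], [0.185, 0.983, -0.001], [-0.003, -0.0, -1.0]]
ft_force: [1.1, 0.4, -2.3]
grip_width: 0.0389
gripper_force: 6.8
```

Call:
jog_arm --plan "0 0 0 0.6 1 0 140; 0 0 0 0.6 2 0 140; 0 0 0 0.6 3 0 140; 0 0 0 0.6 3.3 0 140; 0 0 0 0.6 3.3 0 140; 0 0 0 0.6 3.3 0 140; 0 0 0 0.6 3.3 0 140; 0 0 0 0.6 3.3 0 140; 0 0 0 0.6 3.3 0 140; 0 0 0 0.6 3.3 0 140"

```text
time_s: 12.35
position: [0.5411, 0.1859, 0.1035]
tool_rot: [[-0.984, 0.178, -0.003], [0.178, 0.984, -0.0], [0.003, -0.001, -1.0]]
ft_force: [0.9, 1.0, -1.9]
grip_width: 0.0384
gripper_force: 6.8
```

Call:
jog_arm --plan "0 0 0 0.6 3.3 0 140; 0 0 0 0.6 3.3 0 140; 0 0 0 0.6 3.3 0 140; 0 0 0 0.6 3.3 0 140; 0 0 0 0.6 3.3 0 140; 0 0 0 0.6 3 0 140; 0 0 0 0.6 2.2 0 140; 0 0 0 0.6 1.4 0 140; 0 0 0 0.6 0.8 1 140; 0 0 0 0 0 1 140"

```text
time_s: 13.18
position: [0.5313, 0.4297, 0.0834]
tool_rot: [[-0.984, 0.178, -0.001], [0.178, 0.984, -0.0], [0.001, -0.0, -1.0]]
ft_force: [0.3, 0.2, -2.1]
grip_width: 0.0388
gripper_force: 6.8
```

Call:
jog_arm --plan "0 0 0 0 0 0 140; 0 0 0 0 0 0 140"

```text
time_s: 13.35
position: [0.5327, 0.427, 0.0834]
tool_rot: [[-0.983, 0.182, -0.003], [0.182, 0.983, -0.002], [0.002, -0.002, -1.0]]
ft_force: [-0.5, -0.7, -1.6]
grip_width: 0.0384
gripper_force: 6.8
```

Call:
jog_arm --plan "0 0 0 0 0 2 140; 0 0 0 0 0 2 140; 0 0 0 0 0 1.3 140; 0 0 0 0 0 0.7 140; 0 0 0 0 0 0.2 140; 0 0 0 0 0 0 140; 0 0 0 0 0 0 140"

```text
time_s: 13.93
position: [0.5337, 0.4284, 0.024]
tool_rot: [[-0.983, 0.182, 0.002], [0.182, 0.983, 0.001], [-0.001, 0.001, -1.0]]
ft_force: [0.2, 1.2, -2.6]
grip_width: 0.0381
gripper_force: 6.8
```

Call:
jog_arm --plan "0 0 0 0 0 0.1 140; 0 0 0 0 0 0 140; 0 0 0 0 0 0 140"

```text
time_s: 14.18
position: [0.5332, 0.4286, 0.0224]
tool_rot: [[-0.983, 0.181, 0.001], [0.181, 0.983, 0.0], [-0.001, 0.001, -1.0]]
ft_force: [1.1, 0.7, -1.6]
grip_width: 0.0386
gripper_force: 6.8
```

Call:
jog_arm --plan "0 0 0 0 0 0.15 140; 0 0 0 0 0 0.1 140; 0 0 0 0 0 0 140; 0 0 0 0 0 0 140"

```text
time_s: 14.52
position: [0.5331, 0.4287, 0.0197]
tool_rot: [[-0.983, 0.181, 0.001], [0.181, 0.983, 0.0], [-0.0, 0.0, -1.0]]
ft_force: [0.6, -0.2, 1.1]
grip_width: 0.0384
gripper_force: 6.8
```

Call:
jog_arm --plan "0 0 0 0 0 0 125; 0 0 0 0 0 0 105; 0 0 0 0 0 0 90; 0 0 0 0 0 0 80; 0 0 0 0 0 0 80; 0 0 0 0 0 -1.5 75; 0 0 0 0 0 -2.5 70; 0 0 0 0 0 -3 60; 0 0 0.6 0 0 -1.5 60"

```text
time_s: 15.27
position: [0.5338, 0.429, 0.1078]
tool_rot: [[-0.981, 0.191, 0.004], [0.191, 0.981, 0.002], [-0.003, 0.003, -1.0]]
ft_force: [0.2, 0.6, 0.8]
grip_width: 0.0654
gripper_force: 0.0
```

Call:
jog_arm --plan "0 0 0 -0.3 -2 0 60; 0 0 0 -0.3 -3.5 0 60; 0 0 0 -0.3 -4 0 60; 0 0 0 -0.3 -4 0 60; 0 0 0 -0.3 -4 0 60; 0 0 0 -0.3 -4 0 60; 0 0 0 -0.3 -4 0 60; 0 0 0 -0.3 -4 0 60; 0 0 0 -0.3 -4 0 60; 0 0 0 -0.3 -4 0 60"

```text
time_s: 16.1
position: [0.4901, 0.053, 0.1046]
tool_rot: [[-0.982, 0.191, 0.001], [0.191, 0.982, -0.0], [-0.001, 0.0, -1.0]]
ft_force: [0.7, -0.3, -0.3]
grip_width: 0.0656
gripper_force: 0.0
```

```bash
python3 look.py t3.png
```

```text
16.15
0.71 [132. 227.  21.  33.] z 0.045 rect [533.4 426.3] [40.5 89.6] 81.1 medz 0.0412 [ 67. 110. 111.]
0.58 [409. 190.  19.  33.] z 0.044 rect [ 526.9 -423.5] [90.4 40.5] 1.3 medz 0.0408 [ 68. 104. 108.]
0.56 [151. 340.  16.   7.] z 0.041 rect [194.9 388.2] [17.1 43.9] 7.4 medz 0.0378 [163. 101.  57.]
0.56 [157. 229.  82.  45.] z 0.01 rect [519.1 355.3] [224.6 129.7] 79.2 medz 0.0054 [ 48. 121.  66.]
```

Call:
jog_arm --plan "0 0 0 0 -3 0 60; 0 0 0 0 -2 0 60; 0 0 0 0 -0.9 0.8 60; 0 0 0 0 0 0.5 60; 0 0 0 0 0 0 60"

```text
time_s: 16.62
position: [0.4788, -0.0025, 0.0901]
tool_rot: [[-0.981, 0.192, -0.002], [0.192, 0.981, 0.001], [0.002, 0.0, -1.0]]
ft_force: [-0.6, 0.5, -0.3]
grip_width: 0.0655
gripper_force: 0.0
```

Call:
jog_arm --plan "0 0 0 0 0 2.2 60; 0 0 0 0 0 2.5 60; 0 0 0 0 0 1.8 80; 0 0 0 0 0 1 100; 0 0 0 0 0 0.2 115; 0 0 0 0 0 0 125; 0 0 0 0 0 0 132; 0 0 0 0 0 0 138; 0 0 0 0 0 0 138; 0 0 0 0 0 0 138"

```text
time_s: 17.45
position: [0.4797, -0.0031, 0.0149]
tool_rot: [[-0.981, 0.192, 0.001], [0.192, 0.981, -0.0], [-0.001, 0.0, -1.0]]
ft_force: [1.0, 1.7, 3.1]
grip_width: 0.0393
gripper_force: 1.4
```

Call:
jog_arm --plan "0 0 0 0 0 0 139; 0 0 0 0 0 0 140; 0 0 0 0 0 0 140; 0 0 0 0 0 0 140"

```text
time_s: 17.78
position: [0.4797, -0.0031, 0.015]
tool_rot: [[-0.981, 0.192, 0.001], [0.192, 0.981, 0.0], [-0.001, 0.0, -1.0]]
ft_force: [-1.0, 3.1, 7.1]
grip_width: 0.0391
gripper_force: 7.6
```

Firm: 7.6 N at 39.1 mm. It goes to the green tray's near slot.

Call:
jog_arm --plan "0 0 0 0 0 -0.7 140; 0 0 0 0 0 -1.5 140; 0 0 0 0 0 -2 140; 0 0 0 0 0 -2 140; 0 0 0 0 0 -2 140; 0 0 -0.6 0 0 -0.8 140; 0 0 0 0 0 0 140"

```text
time_s: 18.37
position: [0.4799, -0.0035, 0.1059]
tool_rot: [[-0.984, 0.181, 0.003], [0.181, 0.984, -0.001], [-0.003, -0.0, -1.0]]
ft_force: [1.0, 0.7, -1.8]
grip_width: 0.0385
gripper_force: 7.0
```

Call:
jog_arm --plan "0 0 0 0.24 1 0 140; 0 0 0 0.24 2 0 140; 0 0 0 0.24 3 0 140; 0 0 0 0.24 3.3 0 140; 0 0 0 0.24 3.3 0 140; 0 0 0 0.24 3.3 0 140; 0 0 0 0.24 3.3 0 140; 0 0 0 0.24 3.3 0 140; 0 0 0 0.24 2.8 0 140; 0 0 0 0.24 2 0 140"

```text
time_s: 19.2
position: [0.5039, 0.2725, 0.1024]
tool_rot: [[-0.984, 0.18, -0.003], [0.18, 0.984, -0.0], [0.003, -0.001, -1.0]]
ft_force: [-0.6, 0.5, -3.0]
grip_width: 0.0387
gripper_force: 7.1
```

Call:
jog_arm --plan "0 0 0 0.24 1.1 0 140; 0 0 0 0.24 0.6 1 140; 0 0 0 0 0 1 140; 0 0 0 0 0 0 140; 0 0 0 0 0 0 140"

```text
time_s: 19.62
position: [0.503, 0.286, 0.083]
tool_rot: [[-0.983, 0.182, -0.003], [0.182, 0.983, -0.001], [0.003, -0.002, -1.0]]
ft_force: [0.4, 0.7, -2.7]
grip_width: 0.0387
gripper_force: 7.1
```

Call:
jog_arm --plan "0 0 0 -0.35 0 2 140; 0 0 0 0 0 2 140; 0 0 0 0 0 1.3 140; 0 0 0 0 0 0.6 140; 0 0 0 0 0 0.2 140; 0 0 0 0 0 0 140; 0 0 0 0 0 0 140"

```text
time_s: 20.2
position: [0.5076, 0.2864, 0.0242]
tool_rot: [[-0.983, 0.182, 0.001], [0.182, 0.983, 0.0], [-0.001, 0.001, -1.0]]
ft_force: [0.8, 0.5, -1.4]
grip_width: 0.0386
gripper_force: 7.1
```

Call:
jog_arm --plan "0 0 0 0 0 0.15 140; 0 0 0 0 0 0 140; 0 0 0 0 0 0 140"

```text
time_s: 20.45
position: [0.5071, 0.2866, 0.0222]
tool_rot: [[-0.983, 0.181, 0.001], [0.181, 0.983, 0.0], [-0.001, 0.0, -1.0]]
ft_force: [-1.2, 0.5, -2.4]
grip_width: 0.0387
gripper_force: 7.1
```

Call:
jog_arm --plan "0 0 0 0 0 0.15 140; 0 0 0 0 0 0.15 140; 0 0 0 0 0 0 140; 0 0 0 0 0 0 140"

```text
time_s: 20.78
position: [0.5071, 0.2866, 0.0189]
tool_rot: [[-0.983, 0.181, 0.0], [0.181, 0.983, 0.0], [-0.0, 0.0, -1.0]]
ft_force: [0.0, 0.3, -0.6]
grip_width: 0.0386
gripper_force: 6.5
```

Call:
jog_arm --plan "0 0 0 0 0 0.05 140; 0 0 0 0 0 0 140; 0 0 0 0 0 0 125; 0 0 0 0 0 0 105; 0 0 0 0 0 0 90; 0 0 0 0 0 0 80; 0 0 0 0 0 0 80; 0 0 0 0 0 -1.5 75; 0 0 0 0 0 -2.5 70; 0 0 0 0 0 -3 60"

```text
time_s: 21.62
position: [0.5062, 0.2862, 0.0878]
tool_rot: [[-0.983, 0.181, -0.003], [0.181, 0.983, -0.001], [0.003, -0.002, -1.0]]
ft_force: [0.3, 0.1, -0.4]
grip_width: 0.065
gripper_force: 0.0
```

Call:
jog_arm --plan "0 0 0 0 -2 -3 60; 0 0 0 1 -4 0 60; 0 0 0 1 -4 0 60; 0 0 0 1 -4 0 60; 0 0 0 1 -4 0 60; 0 0 0 1 -4 0 60; 0 0 0 0 -2 0 60; 0 0 0 0 0 0 60; 0 0 0 0 0 0 60"

```text
time_s: 22.37
position: [0.4144, 0.0589, 0.1186]
tool_rot: [[-0.983, 0.184, 0.001], [0.184, 0.983, 0.0], [-0.001, 0.0, -1.0]]
ft_force: [0.1, 0.1, -0.3]
grip_width: 0.0655
gripper_force: 0.0
```

```bash
python3 look.py end.png
```

```text
22.4167
0.96 [133. 226.  18.  31.] z 0.045 rect [533.1 426.2] [41.2 89.5] 80.4 medz 0.0418 [ 69. 110. 113.]
0.91 [180. 228.  17.  32.] z 0.045 rect [506.8 286.3] [40.4 88.3] 80.7 medz 0.0416 [ 70. 113. 116.]
0.9 [408. 188.  18.  34.] z 0.045 rect [ 526.9 -423. ] [40.4 90.7] 89.6 medz 0.0411 [ 70. 100. 104.]
0.57 [203. 297.  24.  19.] z 0.042 rect [282.3 229.5] [67.2 38.6] 68.9 medz 0.038 [167. 154.  66.]
```

View pics/end.png

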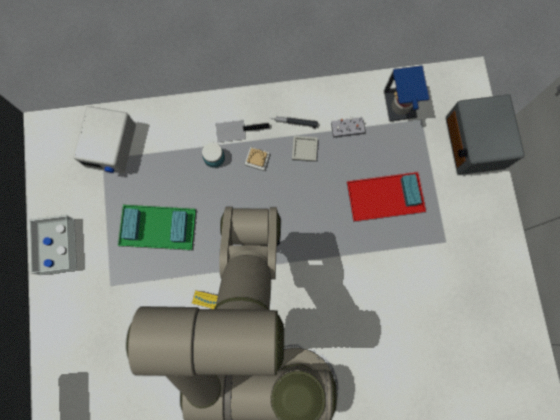

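Two blocks lie flat in the green tray at (133,226) and (180,228), and one in the red tray at (410,189). The tub, cast, dish, spatula, handpiece and bur stand have not moved.

```bash
python3 -c "from rig import job; print(job.close_job())"
```

```text
the job is handed in; nothing more can be done
None
```

Job handed in at 22.4 s: the one soft block is in the red tray and the two firm ones in the green tray, all flat and released; the highest grip reading was 19.5 N, just under the 20 N marking limit.

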